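# Slide the work nest under the clamp and set its thumbscrew a quarter turn off its seat

### The arm

A 6-joint arm with a two-finger parallel gripper is mounted at the origin on the work surface. World frame = base frame: x ahead of the robot, y to its left, z up, the work surface at z = 0. Lengths are in mm, angles in rad, forces in N, time in s.
With the tool pointing down it reaches from about 350 to 875 mm from the base axis. Payload 4.2 kg.
Tool frame: the origin (TCP) lies on the mounting face of the last link; the fingertips stand 173 mm ahead of it and the grasp point (between the pads) lies 155 mm ahead of it; z points along the fingers, y is the line along which they close (so a half turn about z gives the same grasp; the last joint's range is limited). The gripper opens to 85 mm and grips with 20 to 120 N. Pads are 22 mm wide; open, the fingers measure 114 mm over their backs; the gripper's body (76 mm by 85 mm) begins 54 mm behind the grasp point. The pads swing forward as they close: fully open they stand 13 mm farther back than shut.
Start: joints at [-1.078, 0.385, 0.008, 0, -1.194, -0.259], TCP at [144.815, -607.971, 404.712] pointing down, gripper open.
Joint ranges: [-3.14, 3.14], [-1.21, 2.06], [-1.07, 1.41], [-3.16, 2.05], [-2.99, -0.16], [-3.1, 3.1]. Speed limits (rad/s): [2.79, 2.79, 3.14, 3.14, 3.14, 3.14].

### API

Orientations are given as a unit quaternion [x, y, z, w].
In Python, from bench import arm gives the robot as it stands.
- The arm moves only by the tool carry_out, never from a script. Its argument "rows" is a list of rows, each a list of 7 numbers: the shift along the tool's x, y, z as a fraction of full scale, then the turn, a rotation vector about the tool's x, y, z as a fraction of full scale, then the opening, from -1 (shut) to 1 (fully open). A call has 1 to 12 rows; each row is the pose to reach, as a shift and turn from the pose commanded when the call began, along the tool's axes at that moment, turning the shorter way round; what a row does not reach only later rows make up. Full scale, the value 1, is 20 cm for a shift and pi rad for a turn. A row lasts 1/8 s, in which the tool goes at most 62.5 mm and 10.7 degrees, less where a joint would pass 70% of its speed; a pose out of reach is approached as far as the arm can. A call with a number of a shift or a turn outside -1 to 1 is refused whole. A call with a gripper value outside its range is refused whole. The fingers move at their own pace and stop on an object; the grip force is fixed at half the most. Time passes only in rows, so rows that repeat a pose let the fingers close. It gives the time, the measured TCP pose, the force, the opening and the grip force at its end, in the units of the state.
- arm.read_state(): the state, without advancing time (a new reading comes with each control period).
- arm.get_image(name): name is "scene" or "top" or "wrist"; returns (picture, depth): 480x640x3 uint8, red, green, blue; 480x640 float32, mm along the optical axis (not along the pixel's ray), 0 where there is no reading.
- arm.calibration(name): a dict with "mtx" (3x3 intrinsics, pixels), "cam_to_world" (4x4, takes a point from camera to world coordinates). Camera axes: x right, y up, looking along -z (the intrinsics and any distortion apply to the point x, -y, -z); pixel columns grow to the right and rows downward; lengths in mm; the calibration is good to about 2 mm. A picture is of the moment at which its call begins: read the wrist's pose just before it. calibration takes no time and is no camera call; for the wrist camera it gives the pose at the moment of the call.
- arm.job_done(): hands the job in; it is judged then, once.
The state is a dict: "clock": time; "joints": joint angles; "joint_vel": joint speeds; "joint_efforts": joint torques, N m; "position": TCP position; "ee_rot": TCP orientation; "contact_force": force on the tool from outside, world axes, zero at the start; "wrist_torque": the same for the moment, N m; "gripper_width": finger opening in mm; "grasp_force": force on a finger pad.
Only numpy, scipy, OpenCV 4.12 (cv2) and the standard library are available. Lean on these libraries where they do the work, as an engineer would, in place of code of your own. Each camera call takes 0.05 s, during which the arm holds its last target. There are 200 camera calls.

### The job

First slide the round work nest sideways along the base plate, without lifting it, from its side ring into the ring under the clamp arm, so that it sits centred there. Then turn the clamp's thumbscrew clockwise until it seats, back it off a quarter turn, and finish holding the thumbscrew still there in the gripper's fingers. Leave the dish of screws on the opposite ring where it stands.

Things in the scene. Friction and masses are not known exactly. Their poses are not given: they have to be found in the camera images.
- rig: Clamp rig, fixed: grey base plate, 12 mm thick (x -135 to +125, y -200 to +200 mm). Origin at bench height under the thumbscrew's axis; x points away from the robot, y left, z up. Three thin flat dark ring marks, 98 mm across, at y = +130, 0, -130 mm. At the back a dark steel column (x 75 to 115, y -30 to +30 mm, 92 mm high) carries an arm forward over the middle ring.
- mark_mid (a point): Centre of the middle ring mark, on top of the base plate (12 mm above the bench), straight under the thumbscrew: the place for the nest. Above it the 40 mm wide clamp arm ends in a round boss (radius 20 mm, 69 to 93 mm above the bench); nothing of the rig stands in front of the boss, so the nest's handle and a gripper on it pass freely there.
- mark_left (a point): Centre of the left ring mark (rig y = +130 mm), on top of the base plate.
- mark_right (a point): Centre of the right ring mark (rig y = -130 mm), on top of the base plate.
- nest: Loose work nest, 0.3 to 0.6 kg: aluminium disc, 90 mm across, 14 mm high, with a black stepped lens barrel on it (38 mm high in all); passes freely under the screw's foot. A flat handle 24 mm wide, 8 mm high runs from it along the nest's -x (to the robot) with an upright grip plate at its end. Starts on the left or right ring. Origin under the disc's centre, z up.
- nest_grip (a point): Grip point in the nest's upright grip plate (30 mm long along the nest's x, 10 mm thick along its y, top 50 mm above the nest's underside): 95 mm from the disc's centre along -x, 36 mm above the underside, 14 mm below the plate's top. Close the fingers along the nest's y.
- dish: Loose black dish of small screws, 80 mm across, 22 mm high, on the side ring that the nest is not on. To be left alone. Origin under its centre.
- thumbscrew (a joint): Angle of the thumbscrew in rad, about its upright axis. 0 is fully seated (a hard stop); it grows as the screw is backed off, counter-clockwise from above, up to 4.0. A quarter turn off the seat is 1.571. Starts between 1.0 and 2.2. It turns stiffly (0.06 N m) and stays where it is left; the thread lifts it by 1.2 mm per rad.
- screw_grip (a point): Grip point of the thumbscrew, on its axis, in its plain steel grip bar: 42 mm long, 12 mm thick, 32 mm high, top 13 mm above this point. Boss top 28 mm below it when seated; round collar (radius 12 mm) between. The point's x runs along the bar, y across it (close the fingers along y). The bar lies along the rig's x when seated, along the rig's y a quarter turn off.
Mind the look-alikes: they are no part of the job. Of the things like the nest, leave any that is blue; of the rest the smaller one is meant.

How it is judged:
By the outcome, as a careful person would: the job done as asked, in the order asked, and still so for the second after the job is handed in, while the arm keeps its last pose, push and grip.
It also fails if it takes over 64 s, if anything falls off the work surface, if the arm or the gripper's body presses on something with over 40 N, if the wrist force passes 120 N, or if a joint passes its speed limit or range.

## Working session

There is one attempt and no reset: what is moved stays moved. The work goes in short steps, Python scripts to look and compute and a tool call to move; the robot and the scene stay as the last step left them, time stands still between calls to the robot, and variables do not carry over. Pictures are saved under pics/ and viewed, at most 10 in all, crops included, and the job is handed in when it is done.

Besides the shell and the picture viewer there is one more tool, called after ">>>" by a JSON object that holds its "api" and its "payload", one argument or row to a line. carry_out: Moves the arm, as the interface text tells. Its arguments: {"type":"object","properties":{"rows":{"type":"array"}},"required":["rows"]}

```bash
mkdir -p pics; ls
python3 - <<'E'
from bench import arm
import cv2,numpy as np
for n in("scene","top"):
    p,d=arm.get_image(n); cv2.imwrite(f"pics/{n}0.png",p[:,:,::-1]); c=arm.calibration(n); np.savez(f"{n}0.npz",p=p,d=d,K=c["mtx"],T=c["cam_to_world"]); print({k:np.round(v,3).tolist() for k,v in c.items()})
print(arm.read_state())
E
```

```text
pics
{'mtx': [[472.163, 0.0, 309.155], [0.0, 472.163, 230.735], [0.0, 0.0, 1.0]], 'cam_to_world': [[-0.782, -0.489, 0.386, 947.121], [0.623, -0.607, 0.493, 455.411], [-0.006, 0.626, 0.78, 906.709], [0.0, 0.0, 0.0, 1.0]]}
{'mtx': [[515.166, 0.0, 320.1], [0.0, 515.166, 236.621], [0.0, 0.0, 1.0]], 'cam_to_world': [[-0.028, 0.993, -0.115, 386.8], [-1.0, -0.028, 0.005, -55.735], [0.002, 0.115, 0.993, 1343.002], [0.0, 0.0, 0.0, 1.0]]}
{'clock': 0.1, 'joints': array([-1.07838354e+00,  3.85475875e-01,  6.78345737e-03, -3.97137232e-04,
       -1.19401217e+00, -2.58611362e-01]), 'joint_vel': array([ 3.22321015e-04, -8.31537391e-05,  3.65316070e-03,  2.78771731e-03,
        1.72950899e-03, -1.93941714e-03]), 'joint_efforts': array([-8.86082307e-05, -3.93319452e+01,  1.88930994e+01,  4.19794366e+00,
       -2.59391178e-03,  8.14231754e-06]), 'position': array([ 144.79544301, -607.81598529,  403.74675944]), 'ee_rot': array([-1.16561847e-01,  9.93182960e-01,  9.55335872e-04, -1.78216848e-04]), 'contact_force': array([0.14303014, 0.02896642, 0.36565964]), 'wrist_torque': array([-0.01138181, -0.02524028,  0.02241813]), 'grasp_force': 0.0, 'gripper_width': 85.17413489967775}
```

View pics/top0.png

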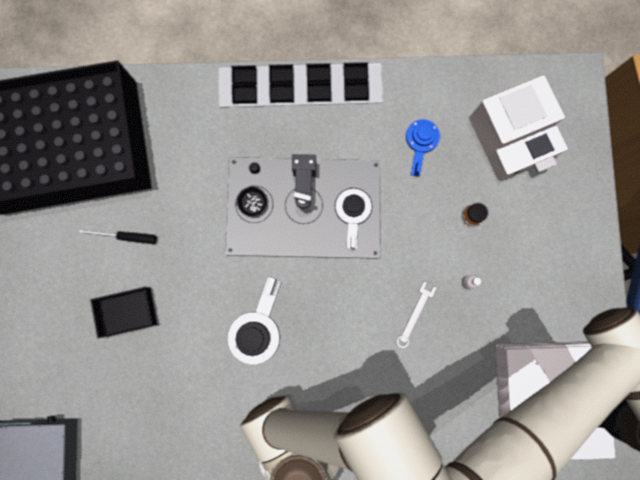

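View pics/scene0.png

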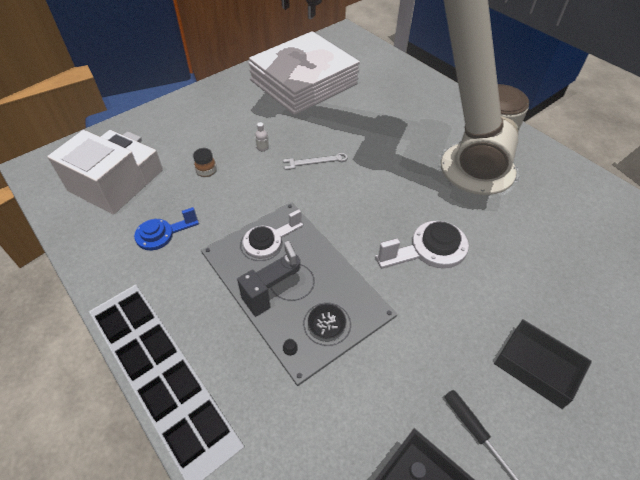

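Top view candidates are the nest on the plate's right ring (353,207), a blue one (422,137) and a larger silver one (254,338). The non-blue, smaller one on a ring is at (353,207), so that is the nest. The dish is at (254,203). I'll confirm with an enlarged, rectified crop.

```bash
cat > h.py <<'E'
import numpy as np,cv2
def ray(K,T,u,v,z):
    d=T[:3,:3]@np.array([(u-K[0,2])/K[0,0],-(v-K[1,2])/K[1,1],-1.]); o=T[:3,3]
    return o+d*(z-o[2])/d[2]
def proj(K,T,P):
    c=np.linalg.inv(T)@np.append(P,1); return np.array([K[0,2]+K[0,0]*c[0]/-c[2],K[1,2]+K[1,1]*c[1]/c[2]])
def rect(p,K,T,z,x1,y1,w,h,s):
    # output pixel (c,r) -> world x=x1-r*s, y=y1-c*s
    g=np.float32([[0,0],[w,0],[w,h],[0,h]])
    src=np.float32([proj(K,T,[x1-r*s,y1-c*s,z]) for c,r in g])
    return cv2.warpPerspective(p,cv2.getPerspectiveTransform(src,g),(w,h),flags=cv2.INTER_CUBIC)
E
python3 - <<'E'
from h import *
f=np.load("top0.npz");p,d,K,T=[f[k] for k in"pdKT"]
for n,q in dict(tl=(230,157),tr=(380,158),br=(379,257),bl=(226,254),ring=(304,206),nest=(353,207)).items():
    w=ray(K,T,*q,12);print(n,w.round(),d[q[1],q[0]])
c=ray(K,T,303,206,12)
print(c)
x1,y1=np.round(c[0]+190),np.round(c[1]+230);print(x1,y1)
img=rect(p,K,T,12,x1,y1,760,560,.6)
cv2.imwrite("pics/rect0.png",img[:,:,::-1])
E
```

```text
tl [759. 170.  12.] 1365.0278
tr [ 746. -227.   12.] 1377.2548
br [ 483. -214.   12.] 1337.3911
bl [502. 182.  12.] 0.0
ring [623. -23.  12.] 1268.2126
nest [ 616. -151.   12.] 1306.4233
[622.6031981  -20.13475685  12.        ]
813.0 210.0
```

View pics/rect0.png

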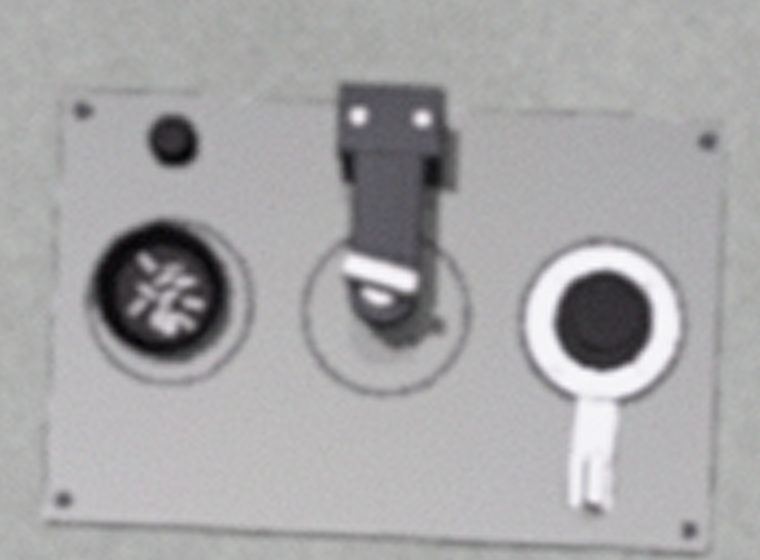

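The crop confirms it. The nest's silver disc (602,320) sits on the right ring, with its handle towards the robot (592,500). The dish is on the left ring (165,290), and the middle ring's centre is at (385,315). That puts mid at about (625.5,-21.6), rig yaw at about -0.047 and the grip at about (524,-145). Moving to hover over it.

>>> {"api": "carry_out", "payload": {
  "rows": [
    [-0.8,0.6,0,0,0,0,1],
    [-0.8,0.6,0,0,0,0,1],
    [-0.8,0.6,0,0,0,0,1],
    [-0.8,0.6,0,0,0,0,1],
    [-0.8,0.6,0,0,0,0,1]
  ]
}}

```text
clock: 0.72
position: [273.1, -453.8, 404.7]
ee_rot: [-0.117, 0.993, -0.0, -0.0]
contact_force: [0.5, -1.2, 0.2]
gripper_width: 85.3
grasp_force: 0.0
```

>>> {"api": "carry_out", "payload": {
  "rows": [
    [-0.8,0.6,0,0,0,0,1],
    [-0.8,0.6,0,0,0,0,1],
    [-0.8,0.6,0,0,0,0,1],
    [-0.8,0.6,0,0,0,0,1],
    [-0.8,0.6,0,0,0,0,1]
  ]
}}

```text
clock: 1.35
position: [400.6, -301.0, 404.4]
ee_rot: [-0.117, 0.993, 0.0, -0.0]
contact_force: [0.3, 0.4, -0.4]
gripper_width: 85.2
grasp_force: 0.0
```

>>> {"api": "carry_out", "payload": {
  "rows": [
    [-0.78,0.61,0.32,0,0,0.09,1],
    [-0.78,0.61,0.32,0,0,0.09,1],
    [-0.78,0.61,0.32,0,0,0.09,1],
    [-0.78,0.61,0.32,0,0,0.09,1],
    [-0.78,0.61,0.32,0,0,0.09,1],
    [-0.78,0.61,0.32,0,0,0.09,1]
  ]
}}

```text
clock: 2.1
position: [523.4, -147.3, 340.7]
ee_rot: [0.026, 1.0, -0.0, -0.0]
contact_force: [0.0, -0.8, 0.2]
gripper_width: 85.1
grasp_force: 0.0
```

Run:
```python
from bench import arm
import cv2,numpy as np
s=arm.read_state();c=arm.calibration("wrist");p,d=arm.get_image("wrist"); cv2.imwrite("pics/w1.png",p[:,:,::-1]); np.savez("w1.npz",p=p,d=d,K=c["mtx"],T=c["cam_to_world"])
print({k:np.round(v,3).tolist() for k,v in c.items()});print(s["position"],s["ee_rot"],s["clock"],s["joints"])
```

```text
{'mtx': [[421.882, 0.0, 319.524], [0.0, 421.882, 237.727], [0.0, 0.0, 1.0]], 'cam_to_world': [[0.05, -0.949, -0.311, 443.214], [0.999, 0.048, 0.016, -142.201], [-0.001, -0.312, 0.95, 309.754], [0.0, 0.0, 0.0, 1.0]]}
[ 523.41133783 -147.34514715  340.72797873] [ 2.56906885e-02  9.99669901e-01 -1.22737607e-04 -2.48704331e-04] 2.1 [ 2.39307766e-02  3.04218062e-01 -2.85481841e-01  2.65217828e-04
 -9.81605413e-01 -1.64626157e+00]
```

View pics/w1.png

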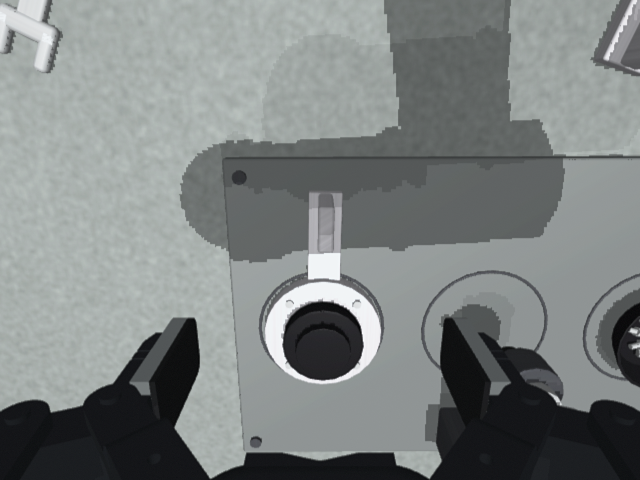

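The wrist view shows the nest's disc at (322,325), the grip plate strip at (318–334, 193–253), the middle ring at about (485,327) and the thumbscrew behind the right finger. Next I measure the grip plate, the disc and the ring.

Run:
```python
from h import *
f=np.load("w1.npz");p,d,K,T=[f[k] for k in"pdKT"]
v,u=np.mgrid[:480,:640]
X=np.stack([(u-K[0,2])/K[0,0]*d,-(v-K[1,2])/K[1,1]*d,-d],-1)@T[:3,:3].T+T[:3,3]
b=(u>295)&(u<355)&(v>180)&(v<265)&(d>0)
P=X[b]; print(np.histogram(P[:,2],bins=range(5,75,5)))
m=b&(X[...,2]>55)&(X[...,2]<70);P=X[m]
print("platetop",P.min(0),P.max(0),P.mean(0)); print("yaw",np.polyfit(P[:,0],P[:,1],1))
r=cv2.minAreaRect(P[:,:2].astype(np.float32));print(r)
m=(u>255)&(u<390)&(v>262)&(v<390)&(X[...,2]>21)&(X[...,2]<31)&(d>0)&(p.min(2)>120);P=X[m]
print("disc",len(P),cv2.minEnclosingCircle(P[:,:2].astype(np.float32)),P[:,2].mean())
q=X[(u>380)&(u<420)&(v>260)&(v<300)];print("plate z",q[:,2].mean())
# handle edges
m=(v>256)&(v<275)&(u>300)&(u<350)&(p.min(2)>200);print("handle", X[m].min(0),X[m].max(0))
# ring dark pixels on plane z=12
img=rect(p,K,T,12,720,60,680,760,.25); cv2.imwrite("pics/r1.png",img[:,:,::-1])
g=cv2.cvtColor(img,cv2.COLOR_RGB2GRAY)
e=cv2.morphologyEx(g,cv2.MORPH_BLACKHAT,np.ones((15,15)))
# vote circle r=48.5
best=[]
th=np.linspace(0,2*np.pi,400)
for R in(47,48,49):
  for cx in np.arange(600,645,.5):
    for cy in np.arange(-40,0,.5):
      r_=((720-(cx+R*np.cos(th)))/.25).astype(int);c_=((60-(cy+R*np.sin(th)))/.25).astype(int)
      k=(r_>=0)&(r_<760)&(c_>=0)&(c_<680); best.append((np.minimum(e[r_[k],c_[k]],60).sum(),R,cx,cy))
print(sorted(best)[-4:])
```

```text
(array([  20, 2452, 1130,  411,   22,   24,   23,   30,   27,   30,   70,
        699,    0]), array([ 5, 10, 15, 20, 25, 30, 35, 40, 45, 50, 55, 60, 65, 70]))
platetop [ 504.60708095 -147.81406974   55.08403467] [ 534.49381531 -136.59482506   63.39922977] [ 518.65807266 -142.40399897   61.20146944]
yaw [-5.05231672e-02 -1.16199750e+02]
((519.5819702148438, -142.17169189453125), (9.92798137664795, 29.791593551635742), 87.08971405029297)
disc 4239 ((607.9872436523438, -148.39324951171875), 51.52309036254883) 25.506654105387046
plate z 13.494410375933818
handle [ 443.21423919 -157.18176541   17.54653678] [ 567.75560477 -133.6095823   309.75365772]
[(np.uint64(16732), 49, np.float64(622.5), np.float64(-21.0)), (np.uint64(16793), 49, np.float64(623.0), np.float64(-21.0)), (np.uint64(16899), 49, np.float64(622.5), np.float64(-20.5)), (np.uint64(16906), 49, np.float64(623.0), np.float64(-20.5))]
```

Grip point (519.6,-142.2), yaw -0.05 and plate top at z≈62 all fit the given sizes. Descending and gripping.

>>> {"api": "carry_out", "payload": {
  "rows": [
    [0.02,0.025,0.25,0,0,0,1],
    [0.02,0.025,0.45,0,0,0,1],
    [0.02,0.025,0.6,0,0,0,1],
    [0.02,0.025,0.69,0,0,0,1],
    [0.02,0.025,0.69,0,0,0,1],
    [0.02,0.025,0.69,0,0,0,-1],
    [0.02,0.025,0.69,0,0,0,-1],
    [0.02,0.025,0.69,0,0,0,-1],
    [0.02,0.025,0.69,0,0,0,-1],
    [0.02,0.025,0.69,0,0,0,-1],
    [0.02,0.025,0.69,0,0,0,-1],
    [0.02,0.025,0.69,0,0,0,-1]
  ]
}}

```text
clock: 3.65
position: [520.4, -140.6, 203.4]
ee_rot: [0.024, 1.0, -0.0, 0.0]
contact_force: [-1.3, -2.2, 4.7]
gripper_width: 9.0
grasp_force: 59.7
```

Run:
```python
from bench import arm
import cv2,numpy as np
s=arm.read_state();c=arm.calibration("wrist");p,d=arm.get_image("wrist"); cv2.imwrite("pics/w2.png",p[:,:,::-1]); np.savez("w2.npz",p=p,d=d,K=c["mtx"],T=c["cam_to_world"])
print(s["position"],s["ee_rot"],s["clock"],s["gripper_width"],s["contact_force"],s["wrist_torque"])
```

```text
[ 520.4039427  -140.56487932  203.35452396] [ 2.42755818e-02  9.99705238e-01 -2.24379511e-04  2.86838656e-04] 3.65 8.960859472981404 [-1.32048586 -2.23225889  4.6696679 ] [-0.58026581  0.40800766 -0.06313197]
```

View pics/w2.png

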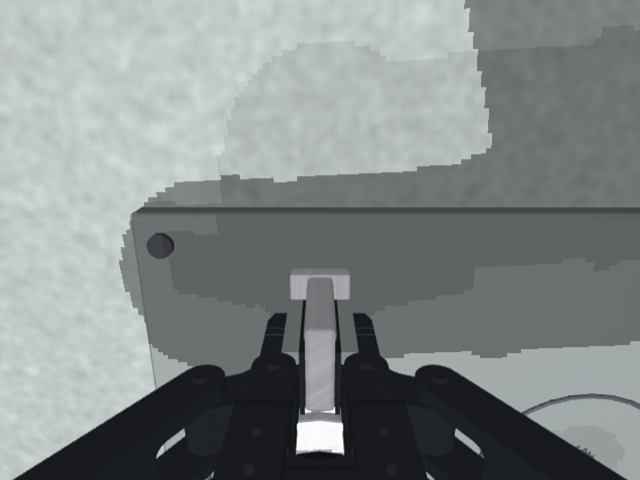

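The fingers hold the grip plate (320,330). The opening is 9 mm and the grip 60 N. Sliding it to the middle ring.

>>> {"api": "carry_out", "payload": {
  "rows": [
    [0,0.03,0,0,0,0,-1],
    [-0.001,0.09,0,0,0,0,-1],
    [-0.002,0.16,0,0,0,0,-1],
    [-0.003,0.24,0,0,0,0,-1],
    [-0.004,0.32,0,0,0,0,-1],
    [-0.006,0.4,0,0,0,0,-1],
    [-0.007,0.48,0,0,0,0,-1],
    [-0.008,0.55,0,0,0,0,-1],
    [-0.009,0.6,0,0,0,0,-1],
    [-0.01,0.63,0,0,0,0,-1],
    [-0.01,0.63,0,0,0,0,-1],
    [-0.01,0.63,0,0,0,0,-1]
  ]
}}

```text
clock: 5.2
position: [528.5, -14.9, 203.4]
ee_rot: [0.025, 1.0, -0.0, 0.0]
contact_force: [-0.3, -3.1, 6.0]
gripper_width: 9.0
grasp_force: 60.2
```

Run:
```python
from bench import arm
from h import *
s=arm.read_state()
ims=[]
for n in("top","scene"):
    c=arm.calibration(n);p,d=arm.get_image(n);np.savez(n+"1.npz",p=p,d=d,K=c["mtx"],T=c["cam_to_world"])
    ims.append(rect(p,c["mtx"],c["cam_to_world"],12,700,70,400,440,.45))
cv2.imwrite("pics/ts1.png",np.hstack(ims)[:,:,::-1])
print(s["position"],s["ee_rot"],s["clock"],s["gripper_width"],s["contact_force"],s["wrist_torque"])
```

```text
[528.51828454 -14.8614788  203.36749319] [ 2.49190224e-02  9.99689440e-01 -8.15681866e-05  2.42352652e-04] 5.2 8.983317448067693 [-0.25201279 -3.12209575  6.010776  ] [-0.7841967   0.18589115 -0.33310767]
```

View pics/ts1.png

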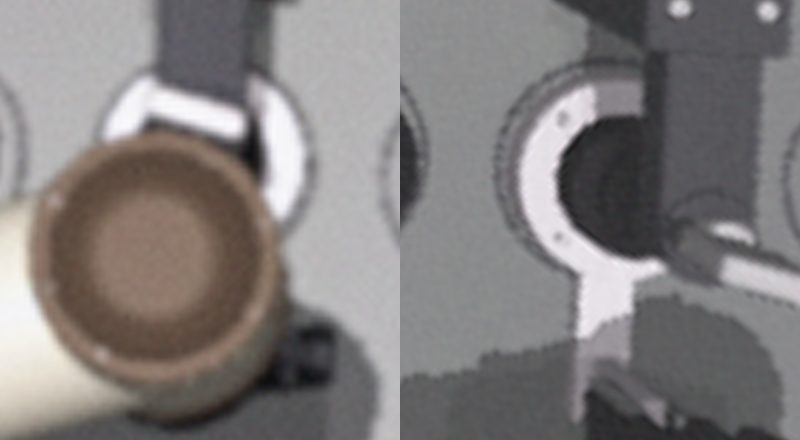

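The nest now lies about centred in the middle ring. The scene half shows the ring's edge evenly around the disc (left at 500–515, top at 65–80). Next is a numeric check by fitting circles to the ring (z=12) and the disc rim (z=26).

Run:
```python
from h import *
import itertools
def fit(g,R,arcs,mode,s=.25,x1=700,y1=70,t=np.array([])):
    th=np.radians(np.concatenate([np.arange(a,b,.5) for a,b in arcs]))
    g=g.astype(np.float32); best=[]
    def smp(R,cx,cy): return cv2.remap(g,((y1-(cy+R*np.sin(th)))/s).astype(np.float32)[None],((x1-(cx+R*np.cos(th)))/s).astype(np.float32)[None],1)[0]
    for cx in np.arange(614,635,.5):
        for cy in np.arange(-31,-10,.5):
            v=(smp(R-1.5,cx,cy)-smp(R+1.5,cx,cy)) if mode=="edge" else (smp(R-2,cx,cy)+smp(R+2,cx,cy))/2-smp(R,cx,cy)
            best.append((np.clip(v,-40,40).mean(),cx,cy))
    b=sorted(best)[-6:]; return np.round(np.mean(b,0),2)
for n,arcs in(("top",[(-100,-15),(30,75)]),("scene",[(20,150)])):
    f=np.load(n+"1.npz");p,K,T=f["p"],f["K"],f["T"]
    G=lambda z:cv2.cvtColor(rect(p,K,T,z,700,70,640,640,.25),cv2.COLOR_RGB2GRAY)
    for R in(48,48.5,49): print(n,"ring",R,fit(G(12),R,arcs,"line"))
    for R in(44.5,45): print(n,"disc",R,fit(G(26),R,arcs,"edge"))
```

```text
top ring 48 [ 14.59 627.92 -20.92]
top ring 48.5 [ 14.71 627.   -20.75]
top ring 49 [ 14.55 626.5  -20.75]
top disc 44.5 [ 36.25 625.42 -21.5 ]
top disc 45 [ 36.46 624.83 -21.75]
scene ring 48 [ 20.32 619.75 -29.75]
scene ring 48.5 [ 20.3  619.75 -30.25]
scene ring 49 [ 20.14 619.75 -30.75]
scene disc 44.5 [ 40.   625.75 -21.  ]
scene disc 45 [ 40.   625.67 -21.92]
```

Run:
```python
from h import *
def fit(g,R,arcs,s=.25,x1=700,y1=70):
    th=np.radians(np.concatenate([np.arange(a,b,.5) for a,b in arcs])); g=g.astype(np.float32); best=[]
    def smp(R,cx,cy): return cv2.remap(g,((y1-(cy+R*np.sin(th)))/s).astype(np.float32)[None],((x1-(cx+R*np.cos(th)))/s).astype(np.float32)[None],1)[0]
    for cx in np.arange(614,635,.5):
        for cy in np.arange(-31,-10,.5):
            v=(smp(R-2.5,cx,cy)+smp(R+2.5,cx,cy))/2-smp(R,cx,cy); best.append((np.clip(v,-40,40).mean(),cx,cy))
    return np.round(np.mean(sorted(best)[-6:],0),2)
for n,arcs in(("top",[(35,325)]),("scene",[(20,200)])):
    f=np.load(n+"0.npz")
    for R in(48,48.5,49): print(n,R,fit(cv2.cvtColor(rect(f["p"],f["K"],f["T"],12,700,70,640,640,.25),cv2.COLOR_RGB2GRAY),R,arcs))
```

```text
top 48 [ 13.59 625.25 -21.5 ]
top 48.5 [ 14.73 625.58 -21.42]
top 49 [ 14.7  625.92 -21.42]
scene 48 [ 21.7  623.58 -21.42]
scene 48.5 [ 22.26 623.75 -22.  ]
scene 49 [ 22.12 624.08 -22.58]
```

The disc and ring centres agree to about 1 mm (top: disc 625.2,-21.6 against ring 625.6,-21.4). I'll release, rise and go over the screw. From the crop the bar lies at about 1.35 rad.

>>> {"api": "carry_out", "payload": {
  "rows": [
    [0,0,0,0,0,0,0],
    [0,0,0,0,0,0,0.5],
    [0,0,0,0,0,0,1],
    [0,0,0,0,0,0,1],
    [0,0,0,0,0,0,1],
    [0,0,0,0,0,0,1],
    [0,0,-0.15,0,0,0,1],
    [0,0,-0.4,0,0,0,1],
    [0,0,-0.68,0,0,0,1],
    [0,0,-0.68,0,0,0,1]
  ]
}}

```text
clock: 6.55
position: [529.5, -14.4, 343.8]
ee_rot: [0.024, 1.0, 0.001, 0.006]
contact_force: [-0.6, 1.2, -0.8]
gripper_width: 85.4
grasp_force: 0.0
```

>>> {"api": "carry_out", "payload": {
  "rows": [
    [-0.484,-0.01,0,0,0,-0.43,1],
    [-0.484,-0.01,0,0,0,-0.43,1],
    [-0.484,-0.01,0,0,0,-0.43,1],
    [-0.484,-0.01,0,0,0,-0.43,1],
    [-0.484,-0.01,0,0,0,-0.43,1],
    [-0.484,-0.01,0,0,0,-0.43,1],
    [-0.484,-0.01,0,0,0,-0.43,1],
    [-0.484,-0.01,0,0,0,-0.43,1],
    [-0.484,-0.01,0,0,0,-0.43,1],
    [-0.484,-0.01,0,0,0,-0.43,1]
  ]
}}

```text
clock: 7.8
position: [624.9, -21.4, 338.1]
ee_rot: [-0.606, 0.796, 0.0, -0.0]
contact_force: [-0.2, 0.7, 1.0]
gripper_width: 85.7
grasp_force: 0.0
```

Run:
```python
from bench import arm
from h import *
s=arm.read_state();c=arm.calibration("wrist");p,d=arm.get_image("wrist"); cv2.imwrite("pics/w3.png",p[:,:,::-1]);K,T=c["mtx"],c["cam_to_world"]; np.savez("w3.npz",p=p,d=d,K=K,T=T)
print(s["position"],s["ee_rot"],s["clock"],s["joints"][5],s["gripper_width"],s["contact_force"])
v,u=np.mgrid[:480,:640]
X=np.stack([(u-K[0,2])/K[0,0]*d,-(v-K[1,2])/K[1,1]*d,-d],-1)@T[:3,:3].T+T[:3,3]
for lo,hi in((127,145),(132,140)):
    m=(d>0)&(X[...,2]>lo)&(X[...,2]<hi)&(np.hypot(X[...,0]-625,X[...,1]+21)<32);P=X[m];print(len(P),P[:,2].mean(),cv2.minAreaRect(P[:,:2].astype(np.float32)),u[m].mean(),v[m].mean())
    w,V=np.linalg.eigh(np.cov(P[:,:2].T));print("bar angle",np.degrees(np.arctan2(V[1,1],V[0,1]))%180)
```

```text
[624.88872985 -21.36996979 338.07225134] [-6.05667611e-01  7.95717576e-01  2.92823790e-04 -4.45142708e-04] 7.8 -0.4937171717702073 85.66069381746443 [-0.22332558  0.67418175  1.03786779]
2283 134.5831276311025 ((623.2529907226562, -20.94063949584961), (41.566749572753906, 11.726564407348633), 74.33479309082031) 321.64651773981603 281.5032851511169
bar angle 73.96673770724122
2179 134.80816216121806 ((623.2572021484375, -20.878116607666016), (41.45570755004883, 11.678757667541504), 74.17609405517578) 321.5970628728775 283.26755392381824
bar angle 73.88516702192675
```

View pics/w3.png

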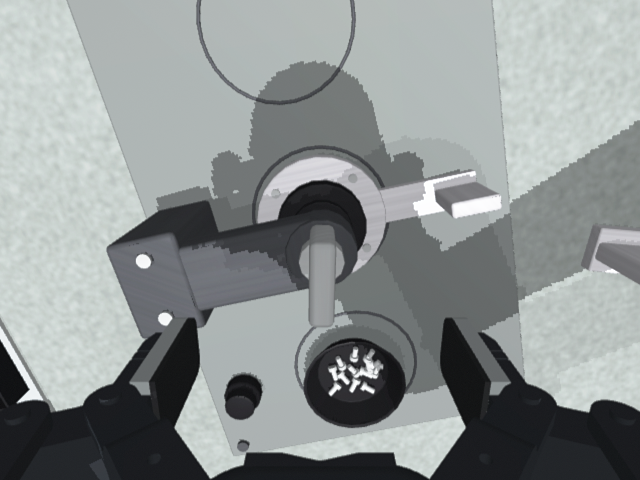

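The bar is at (321,280) in the picture. It measures 42×12 mm, centred at (623.3,-20.9) with its top at z 134.8 and at 74° in world (about 1.34 rad). The nest sits inside the middle ring at (320,215). I'll check its centring in this view before touching the screw.

Run:
```python
from h import *
f=np.load("w3.npz");p,K,T=f["p"],f["K"],f["T"]
def fit(g,R,arcs,mode,s=.25,x1=700,y1=70):
    th=np.radians(np.concatenate([np.arange(a,b,.5) for a,b in arcs])); g=g.astype(np.float32); best=[]
    def smp(R,cx,cy): return cv2.remap(g,((y1-(cy+R*np.sin(th)))/s).astype(np.float32)[None],((x1-(cx+R*np.cos(th)))/s).astype(np.float32)[None],1)[0]
    for cx in np.arange(614,632,.5):
        for cy in np.arange(-31,-10,.5):
            v=(smp(R-1.5,cx,cy)-smp(R+1.5,cx,cy)) if mode else (smp(R-1.5,cx,cy)+smp(R+1.5,cx,cy))/2-smp(R,cx,cy); best.append((np.clip(v,-40,40).mean(),cx,cy))
    return np.round(np.mean(sorted(best)[-6:],0),2)
G=lambda z:cv2.cvtColor(rect(p,K,T,z,700,70,640,640,.25),cv2.COLOR_RGB2GRAY)
A=[(-150,-20)]
for R in(48,48.5,49):print("ring",R,fit(G(12),R,A,0))
for R in(44.5,45):print("disc",R,fit(G(26),R,A,1))
im=rect(p,K,T,12,700,70,560,560,.25);cv2.imwrite("pics/r3.png",im[:,:,::-1])
```

```text
ring 48 [ 33.54 623.5  -21.25]
ring 48.5 [ 33.67 623.42 -20.58]
ring 49 [ 33.52 623.42 -19.92]
disc 44.5 [ 40.   624.17 -19.75]
disc 45 [ 40.   624.17 -18.92]
```

View pics/r3.png

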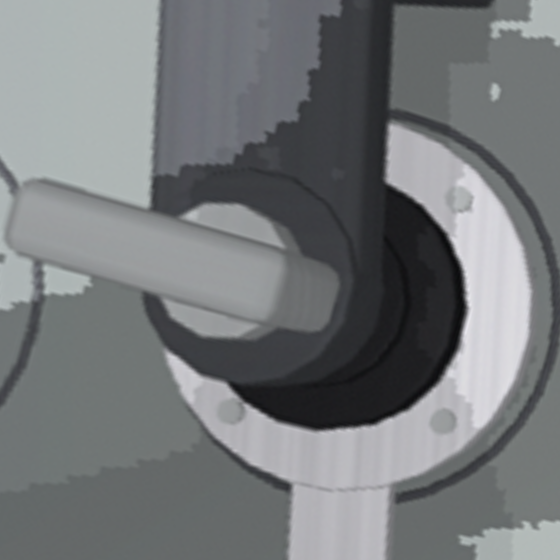

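The rim gap agrees to about 1–1.5 mm, so the nest is centred. Descending onto the bar and gripping.

>>> {"api": "carry_out", "payload": {
  "rows": [
    [0,0.008,0.15,0,0,0,1],
    [0,0.008,0.25,0,0,0,1],
    [0,0.008,0.3,0,0,0,1],
    [0,0.008,0.3,0,0,0,1],
    [0,0.008,0.3,0,0,0,-1],
    [0,0.008,0.3,0,0,0,-1],
    [0,0.008,0.3,0,0,0,-1],
    [0,0.008,0.3,0,0,0,-1],
    [0,0.008,0.3,0,0,0,-1],
    [0,0.008,0.3,0,0,0,-1],
    [0,0.008,0.3,0,0,0,-1],
    [0,0.008,0.3,0,0,0,-1]
  ]
}}

```text
clock: 9.35
position: [623.7, -20.9, 279.1]
ee_rot: [-0.606, 0.795, -0.0, 0.0]
contact_force: [0.7, -0.7, 3.1]
gripper_width: 10.9
grasp_force: 60.8
```

```bash
cat > st.py <<'E'
from bench import arm
import numpy as np
s=arm.read_state();q=s["ee_rot"];yaw=np.degrees(2*np.arctan2(q[1],q[0]))-90
print(s["clock"],s["position"].round(2),q.round(4),"tooly",yaw.round(2),"theta",np.radians(yaw-90+2.7).round(3),s["contact_force"].round(1),s["wrist_torque"].round(3),s["gripper_width"],s["joints"][5])
E
python3 st.py
```

```text
9.35 [623.67 -20.94 279.14] [-6.060e-01  7.955e-01 -3.000e-04  4.000e-04] tooly 164.6 theta 1.349 [ 0.7 -0.7  3.1] [-0.121 -0.147 -0.076] 10.876709755355408 -0.49441066503207387
```

>>> {"api": "carry_out", "payload": {
  "rows": [
    [0,0,0.001,0,0,0.05,-1],
    [0,0,0.002,0,0,0.1,-1],
    [0,0,0.003,0,0,0.15,-1],
    [0,0,0.004,0,0,0.2,-1],
    [0,0,0.005,0,0,0.25,-1],
    [0,0,0.006,0,0,0.3,-1],
    [0,0,0.007,0,0,0.35,-1],
    [0,0,0.007,0,0,0.38,-1],
    [0,0,0.007,0,0,0.4,-1],
    [0,0,0.007,0,0,0.4,-1],
    [0,0,0.007,0,0,0.4,-1]
  ]
}}

```text
clock: 10.72
position: [623.8, -21.1, 277.6]
ee_rot: [-0.023, 1.0, -0.0, 0.001]
contact_force: [1.9, -1.4, 2.2]
gripper_width: 11.0
grasp_force: 60.7
```

```bash
python3 st.py
```

```text
10.725 [623.81 -21.1  277.64] [-2.310e-02  9.997e-01 -2.000e-04  7.000e-04] tooly 92.65 theta 0.093 [ 1.9 -1.4  2.2] [-0.631 -0.597 -0.09 ] 11.0387488982059 -1.7502023595397433
```

>>> {"api": "carry_out", "payload": {
  "rows": [
    [0,0,0,0,0,0.01,-1],
    [0,0,0,0,0,0.02,-1],
    [0,0,0,0,0,0.03,-1],
    [0,0,0,0,0,0.03,-1]
  ]
}}

```text
clock: 11.22
position: [623.8, -21.1, 277.5]
ee_rot: [0.025, 1.0, -0.0, 0.001]
contact_force: [4.5, -3.8, 2.4]
gripper_width: 11.3
grasp_force: 60.7
```

```bash
python3 st.py
```

```text
11.225 [623.83 -21.08 277.52] [ 2.480e-02  9.997e-01 -2.000e-04  6.000e-04] tooly 87.15 theta -0.003 [ 4.5 -3.8  2.4] [-1.087 -1.023  0.093] 11.303419418593354 -1.8461984366374755
```

>>> {"api": "carry_out", "payload": {
  "rows": [
    [0,0,0,0,0,0.01,-1],
    [0,0,0,0,0,0.02,-1],
    [0,0,0,0,0,0.02,-1],
    [0,0,0,0,0,0.02,-1]
  ]
}}

```text
clock: 11.72
position: [623.9, -20.9, 277.5]
ee_rot: [0.054, 0.999, -0.001, 0.001]
contact_force: [3.4, -4.0, 0.8]
gripper_width: 10.7
grasp_force: 63.9
```

```bash
python3 st.py
```

```text
11.725 [623.87 -20.87 277.55] [ 5.360e-02  9.986e-01 -7.000e-04  5.000e-04] tooly 83.86 theta -0.06 [ 3.4 -4.   0.8] [-1.125 -0.978  1.241] 10.747299366943908 -1.9050766907214418
```

The torque about z jumped from 0.09 to 1.24 N m, so the screw is seated, at a tool-y yaw of about 87°. Backing off a quarter turn to a tool-y of about 177.2°.

>>> {"api": "carry_out", "payload": {
  "rows": [
    [0,0,-0.001,0,0,-0.05,-1],
    [0,0,-0.002,0,0,-0.1,-1],
    [0,0,-0.003,0,0,-0.15,-1],
    [0,0,-0.004,0,0,-0.2,-1],
    [0,0,-0.005,0,0,-0.25,-1],
    [0,0,-0.006,0,0,-0.3,-1],
    [0,0,-0.007,0,0,-0.35,-1],
    [0,0,-0.008,0,0,-0.4,-1],
    [0,0,-0.009,0,0,-0.45,-1],
    [0,0,-0.009,0,0,-0.5,-1],
    [0,0,-0.009,0,0,-0.518,-1],
    [0,0,-0.009,0,0,-0.518,-1]
  ]
}}

```text
clock: 13.22
position: [623.6, -20.9, 279.4]
ee_rot: [-0.687, 0.727, -0.0, 0.0]
contact_force: [2.2, -2.8, 3.8]
gripper_width: 11.2
grasp_force: 60.8
```

```bash
python3 st.py
python3 - <<'E'
from bench import arm
from h import *
c=arm.calibration("wrist");p,d=arm.get_image("wrist");K,T=c["mtx"],c["cam_to_world"]; np.savez("w4.npz",p=p,d=d,K=K,T=T)
for n in("scene","top"):
    q,dd=arm.get_image(n);e=arm.calibration(n);np.savez(n+"4.npz",p=q,d=dd,K=e["mtx"],T=e["cam_to_world"])
    if n=="scene": u,v=proj(e["mtx"],e["cam_to_world"],[624,-21,80]).astype(int); crop=cv2.resize(q[v-60:v+60,u-50:u+50],None,fx=4,fy=4,interpolation=2)
cv2.imwrite("pics/f4.png",np.hstack([cv2.resize(p[:,120:520],(400,480)),crop])[:,:,::-1])
E
```

```text
13.225 [623.6  -20.86 279.37] [-6.869e-01  7.267e-01 -2.000e-04  2.000e-04] tooly 176.77 theta 1.562 [ 2.2 -2.8  3.8] [-0.795 -0.766  0.059] 11.154840971747543 -0.28205696820224746
```

View pics/f4.png

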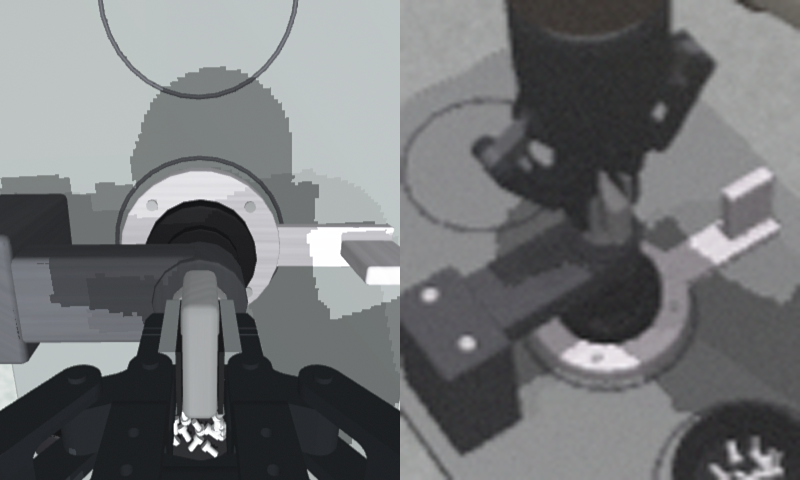

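Run:
```python
from h import *
f=np.load("w4.npz");p,d,K,T=[f[k] for k in"pdKT"]
v,u=np.mgrid[:480,:640]
X=np.stack([(u-K[0,2])/K[0,0]*d,-(v-K[1,2])/K[1,1]*d,-d],-1)@T[:3,:3].T+T[:3,3]
m=(d>0)&(X[...,2]>131)&(X[...,2]<141)&(abs(X[...,0]-623.6)<7)&(abs(X[...,1]+21)<25)&(p.min(2)>90)
P=X[m];print(len(P),P[:,2].mean(),cv2.minAreaRect(P[:,:2].astype(np.float32)))
w,V=np.linalg.eigh(np.cov(P[:,:2].T));print("bar",np.degrees(np.arctan2(V[1,1],V[0,1]))%180)
```

```text
4081 135.09742373014245 ((624.4432373046875, -20.915842056274414), (42.48688888549805, 13.359236717224121), 87.14030456542969)
bar 86.96742771996725
```

The bar is at 87.0° in world, which is about 1.566 rad off the seat. It is gripped squarely at rest, the nest is still centred, and the dish hasn't been touched. Handing in.

```bash
python3 -c "
from bench import arm
print(arm.job_done())"
```

```text
the job is handed in; nothing more can be done
None
```

Job handed in: the nest was slid, not lifted, into the middle ring and sits centred to about 1–1.5 mm; the thumbscrew was turned clockwise until it seated, backed off about a quarter turn (measured 1.566 rad) and is still held in the fingers; the dish was left alone.

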